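# Point out the blown capacitor and its spare

## Robot

A 6-joint arm with a two-finger parallel gripper is mounted at the origin on the work surface. World frame = base frame: x ahead of the robot, y to its left, z up, the work surface at z = 0. Lengths are in mm, angles in rad, forces in N, time in s.
With the tool pointing down it reaches from about 275 to 750 mm from the base axis. Payload 10.2 kg.
Tool frame: the origin (TCP) lies between the finger pads, 19 mm behind the fingertips; this is the grasp point; z points along the fingers, y is the line along which they close (so a half turn about z gives the same grasp; the last joint's range is limited). The gripper opens to 85 mm and grips with 20 to 120 N. Pads are 22 mm wide; open, the fingers measure 114 mm over their backs; the gripper's body (76 mm by 85 mm) begins 54 mm behind the grasp point. The pads swing forward as they close: fully open they stand 13 mm farther back than shut.
Start: joints at [0.901, 0.313, 1.498, -0, 1.331, -0.223], TCP at [226.856, 473.463, 249.994] pointing down, gripper open.
Joint ranges: [-2.94, 2.94], [-0.97, 2.17], [0.19, 2.56], [-1.23, 4.37], [0.02, 3.11], [-2.88, 2.88]. Speed limits (rad/s): [2.39, 2.39, 3.01, 3.14, 3.14, 3.14].

## Interface

Orientations are given as a unit quaternion [w, x, y, z].
In Python, from rig import * gives the robot as it stands.
- The arm moves only by the tool servo_tool, never from a script. Its argument "commands" is a list of rows, each a list of 3 entries, a list of its own where there are three numbers: the gripper command: -1 is fully open, 1 is shut, values between are in proportion, then the shift along the tool's x, y, z in m, then the turn, a rotation vector about the tool's x, y, z in units of 6 degrees (1.0 is 6 degrees). In form: [[grip, [dx, dy, dz], [ax, ay, az]], ...]. A call has 1 to 10 rows; each row shifts and turns the commanded pose from where the row before left it, along the tool's axes as they then stand; what a row does not reach is not made up. A row lasts 1/12 s, in which the tool goes at most 41.7 mm and 7.16 degrees, less where a joint would pass 70% of its speed; a pose out of reach is approached as far as the arm can. A call is refused whole if a number of a shift passes 0.0417 or a number of a turn 1, either way. A call with a gripper value outside its range is refused whole. The fingers move at their own pace and stop on an object; "squeeze" is the grip in N (left out, the last holds). Time passes only in rows, so rows that do not move let the fingers close. It gives the time, the measured TCP pose, the force, the opening and the grip force at its end, in the units of the state.
- sense(): the state, without advancing time (a new reading comes with each control period).
- capture(name): name is "side" or "top"; returns a dict with "pixels" (384x512x3 uint8, red, green, blue), "z_map" (384x512 float32, mm along the optical axis (not along the pixel's ray), 0 where there is no reading), "fx", "fy", "cx", "cy" (pixels), "rvec" (rotation vector, rad) and "tvec" (3), from world to camera coordinates, as OpenCV has them. Camera axes: x right, y down, z forward; pixel columns grow to the right and rows downward; lengths in mm; the calibration is good to about 2 mm. A picture is of the moment at which its call begins.
- finish_job(): hands the job in; it is judged then, once.
The state is a dict: "time_s": time; "joints": joint angles; "dq": joint speeds; "tau": joint torques, N m; "eef_pos": TCP position; "ee_rot": TCP orientation; "force": force on the tool from outside, world axes, zero at the start; "wrist_torque": the same for the moment, N m; "grip_width": opening from 0.0 (shut) to 1.0 (fully open); "grip_force": force on a finger pad.
Only numpy, scipy, OpenCV 4.12 (cv2) and the standard library are available. Lean on these libraries where they do the work, as an engineer would, in place of code of your own. Each camera call takes 0.05 s, during which the arm holds its last target. There are 200 camera calls.

## Task

Record the blown part for the repair log: press the button on the record box, then point at the capacitor on the chassis whose top has bulged, keeping the fingertips still about 3 cm above the middle of its top for at least two seconds. Then point in the same way at the loose spare in the tray that is as wide as it, and finish there, still pointing and touching nothing. Do not touch any of the capacitors, and leave everything else on the bench where it is.

Things in the scene. Friction and masses are not known exactly. Their poses are not given: they have to be found in the camera images.
- record (a joint): travel of the round grey push button on the record box: 0 released, 0.006 m fully down (pressed straight down against a spring, 1.2 N at the start, 4 N at full travel); it counts as pressed beyond 0.004 m and springs back by itself
- record_top (a point): middle of the top face of that button (32 mm across, in a black housing); z axis up. It is the only button on the small grey record box (60 x 90 x 35 mm, fixed to the bench), which stands in front of the tray, on the robot's right
- chassis: opened chassis, fixed: aluminium box 200 x 280 x 60 mm, green circuit board on top; along its far edge a transformer and heat sink up to 100 mm and a panel up to 85 mm above the bench; origin at the centre of its underside, x away from the robot. Three fixed can capacitors stand on it 90 mm apart in a row along its y, about 30 mm nearer the robot than its middle, in any order
- tray: grey tray 100 x 270 mm, walls 18 mm high, floor 4 mm thick, fixed to the bench; origin at the centre of its underside. The three loose spare can capacitors stand upright in it, 85 mm apart in a row along its y axis, in any order
- can_bulged: can capacitor standing fixed on the chassis, black sleeve, aluminium top, 44 mm across and 60 mm tall overall: a 50 mm cylinder plus a 10 mm swollen dome on top; origin at the centre of its underside, z up
- can_tall: can capacitor standing fixed on the chassis, black sleeve, aluminium top, 28 mm across, 60 mm tall, flat top; origin at the centre of its underside, z up
- can_small: can capacitor standing fixed on the chassis, black sleeve, aluminium top, 28 mm across, 38 mm tall, flat top; origin at the centre of its underside, z up
- spare_wide: loose spare can capacitor standing in the tray, black sleeve, aluminium top, 44 mm across, 50 mm tall, flat top; the same width as the bulged one; origin at the centre of its underside, z up
- spare_tall: loose spare can capacitor standing in the tray, black sleeve, aluminium top, 28 mm across, 60 mm tall, flat top; origin at the centre of its underside, z up
- spare_small: loose spare can capacitor standing in the tray, black sleeve, aluminium top, 28 mm across, 38 mm tall, flat top; origin at the centre of its underside, z up
- can_bulged_top (a point): highest point, on the axis, of the bulged capacitor's domed top; z up
- spare_wide_top (a point): centre of the flat top of the wide spare capacitor; z up
- screwdriver: loose screwdriver with a black handle, about 200 mm long, lying between chassis and tray; origin under its middle
- spool: loose solder spool, 60 mm across, 42 mm tall, upright beyond the tray; origin at the centre of its underside
- jar: loose glass jar with a steel cap, 52 mm across, 65 mm tall, beyond the chassis and tray; origin at the centre of its underside
- meter: loose hand multimeter lying face up, 170 x 85 x 41 mm, beyond the tray; origin at the centre of its underside
- mug: white mug, 76 mm across, 90 mm tall, to the robot's right of the tray; origin at the centre of its underside

How it is judged:
By the outcome, as a careful person would: the job done as asked, in the order asked, and still so for the second after the job is handed in, with the robot touching nothing.
It also fails if it takes over 45 s, if anything falls off the work surface, if the arm or the gripper's body presses on something with over 40 N, if the wrist force passes 120 N, or if a joint passes its speed limit or range.

## Working session

There is one attempt and no reset: what is moved stays moved. The work goes in short steps, Python scripts to look and compute and a tool call to move; the robot and the scene stay as the last step left them, time stands still between calls to the robot, and variables do not carry over. Pictures are saved under pics/ and viewed, at most 10 in all, crops included, and the job is handed in when it is done.

Besides the shell and the picture viewer there is one more tool, called as name(argument=value, ...) on one line, values as JSON. servo_tool: Moves the arm, as the interface text tells. Its arguments: {"type":"object","properties":{"commands":{"type":"array"},"squeeze":{"type":"number"}},"required":["commands"]}

```bash
mkdir -p pics; cat > h.py <<'E'
from rig import *
import numpy as np, cv2
def cloud(c):
    z=c["z_map"].astype(float); v,u=np.indices(z.shape)
    P=np.stack([(u-c["cx"])/c["fx"]*z,(v-c["cy"])/c["fy"]*z,z],-1)
    R=cv2.Rodrigues(np.array(c["rvec"],float))[0]
    W=(P-np.array(c["tvec"],float).ravel())@R
    W[z==0]=np.nan
    return W
E
python3 - <<'E'
from h import *
for n in("top","side"):
    c=capture(n); cv2.imwrite(f"pics/{n}0.png",c["pixels"][:,:,::-1]); np.savez(f"{n}0.npz",**c)
    R=cv2.Rodrigues(np.array(c["rvec"],float))[0]; print(n,-R.T@np.array(c["tvec"]).ravel(),R[2], (c["z_map"]>0).mean())
s=sense();print(s)
E
```

```text
top [ 367.1524143   -66.82339417 1789.7598204 ] [ 0.12571732 -0.007132   -0.99204047] 0.9959767659505209
side [  355.10910742 -1074.4700024    832.25267404] [ 0.18532012  0.78826386 -0.58676787] 0.9960530598958334
{'time_s': 0.1, 'joints': array([ 9.00603681e-01,  3.13370494e-01,  1.49833060e+00,  2.35276108e-05,
        1.33098765e+00, -2.23389050e-01]), 'dq': array([ 0.00138229, -0.0025714 , -0.00182634,  0.00185655,  0.00085329,
        0.00070365]), 'tau': array([ 2.82462475e-03, -4.12894607e+01, -2.60142696e+01, -1.74606489e-04,
        3.01841239e-03,  5.60994621e-06]), 'eef_pos': array([226.7214547 , 473.30537576, 249.51582614]), 'ee_rot': array([-2.47100536e-04,  2.21550857e-01,  9.75148664e-01, -4.89312675e-04]), 'force': array([ 0.44492409,  0.35939423, -0.32403805]), 'wrist_torque': array([-0.02070344,  0.01608901, -0.02195645]), 'grip_force': 0.0, 'grip_width': 1.0003017602053015}
```

View pics/top0.png

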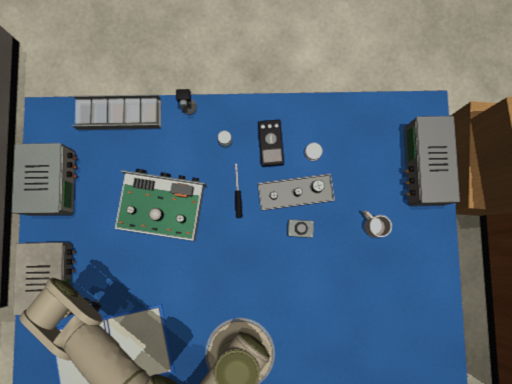

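View pics/side0.png

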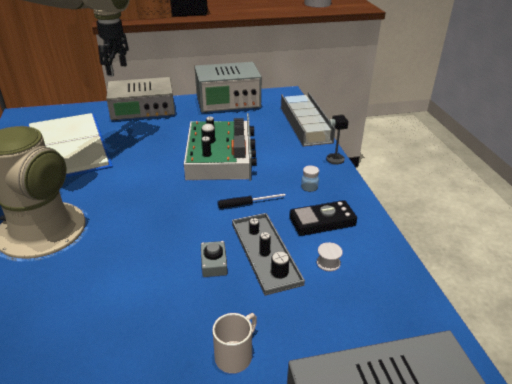

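The top view shows the chassis cans at about (131,210), (155,214) and (181,219); the middle one is wide and domed. The tray cans are at (274,196), (298,192) and (318,186), the last one wide. The button is at (302,228). I'll locate these from the depth data next.

```bash
cat > m.py <<'E'
from h import *
R={}
t=dict(np.load("top0.npz")); W=cloud(t)
for n,(u,v),(lo,hi) in [("c1",(131,210),(85,130)),("c2",(155,214),(90,140)),("c3",(181,219),(85,140)),("s1",(274,196),(30,80)),("s2",(298,192),(30,80)),("s3",(318,186),(30,80)),("btn",(302,228),(37,80)),("box",(302,228),(28,37))]:
    w=W[v-13:v+14,u-13:u+14].reshape(-1,3); w=w[(w[:,2]>lo)&(w[:,2]<hi)]
    zt=np.percentile(w[:,2],95); k=w[w[:,2]>zt-12]; R[n]=np.median(k,0)
    print(n,len(k),"top",zt.round(1),"max",w[:,2].max().round(1),"mean",k.mean(0).round(1),"ext",np.ptp(k,0).round(0),"mid",((k.max(0)+k.min(0))/2).round(1))
s=dict(np.load("side0.npz")); V=cloud(s)
for n in R:
    w=V.reshape(-1,3); w=w[(np.hypot(*(w[:,:2]-R[n][:2]).T)<28)&(w[:,2]>(36 if n in("btn",) else 30))]
    zt=np.percentile(w[:,2],97); k=w[w[:,2]>zt-4]
    print("side",n,len(k),"top",zt.round(1),"mean",k.mean(0).round(1),"mid",((k.max(0)+k.min(0))/2).round(1),"ext",np.ptp(k,0).round(0))
E
python3 m.py
python3 - <<'E'
import cv2,numpy as np
a=cv2.imread('pics/side0.png');b=cv2.imread('pics/top0.png')
A=cv2.resize(a[110:190,180:260],(400,400),interpolation=2);B=cv2.resize(a[210:290,190:310],(0,0),fx=3.3,fy=3.3)
B=cv2.resize(B,(396,400));cv2.imwrite('pics/z.png',np.hstack([A,B]))
E
```

```text
c1 44 top 102.8 max 104.6 mean [509.3 366.7  96.4] ext [24. 25. 13.] mid [509.1 367.6  97.9]
c2 84 top 123.0 max 126.7 mean [491.9 278.4 116.8] ext [37. 35. 16.] mid [491.9 278.9 118.9]
c3 50 top 123.0 max 125.2 mean [474.  192.2 117.8] ext [24. 25. 13.] mid [473.3 191.2 118.7]
s1 29 top 50.1 max 50.8 mean [ 556.2 -131.8   43.5] ext [22. 22. 12.] mid [ 556.3 -132.5   44.7]
s2 39 top 68.9 max 71.3 mean [ 565.5 -220.    63.3] ext [25. 26. 14.] mid [ 565.5 -219.2   64.4]
s3 92 top 60.4 max 63.0 mean [ 586.4 -291.7   53.8] ext [41. 40. 14.] mid [ 586.5 -292.4   55.8]
btn 95 top 59.0 max 63.8 mean [ 435.9 -226.1   53.7] ext [43. 43. 17.] mid [ 436.  -225.6   55.5]
box 190 top 36.6 max 36.9 mean [ 433.8 -227.8   32.6] ext [62. 88.  9.] mid [ 435.2 -227.    32.5]
side c1 24 top 99.3 mean [507.  366.   97.9] mid [507.6 365.6  99.7] ext [24. 26.  8.]
side c2 28 top 121.5 mean [489.1 276.1 120.2] mid [488.8 275.3 120.3] ext [27. 30.  6.]
side c3 27 top 121.1 mean [471.9 190.9 120.1] mid [471.7 191.1 120.7] ext [23. 21.  6.]
side s1 40 top 46.0 mean [ 555.4 -132.3   43.6] mid [ 554.1 -132.4   44.3] ext [24. 20.  4.]
side s2 47 top 66.4 mean [ 565.5 -218.8   64.9] mid [ 565.1 -218.6   65.7] ext [23. 27.  6.]
side s3 135 top 57.4 mean [ 585.2 -292.8   55.4] mid [ 585.7 -292.4   56.1] ext [37. 40.  5.]
side btn 78 top 59.5 mean [ 435.4 -227.2   57.9] mid [ 435.  -229.    59.1] ext [28. 31.  7.]
side box 80 top 59.5 mean [ 435.5 -227.5   57.9] mid [ 435.  -229.    59.1] ext [28. 31.  7.]
```

View pics/z.png

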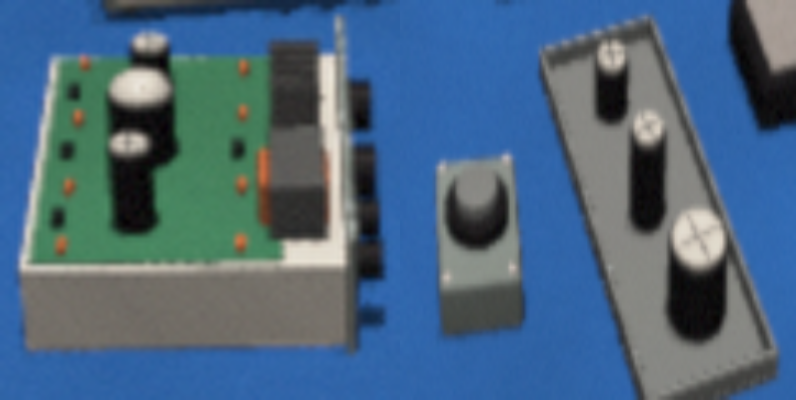

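Both cross-checks hold. The bulged can is at about (490,278) with its top near 121, the wide spare at (586,-292) with its top near 54, and the button at (435.5,-227). I'll shut the fingers and move over the button at z = 250.

servo_tool(commands=[[1,[-0.008,-0.009,0],[0,0,0]],[1,[-0.016,-0.018,0],[0,0,0]],[1,[-0.025,-0.027,0],[0,0,0]],[1,[-0.025,-0.027,0],[0,0,0]],[1,[-0.025,-0.027,0],[0,0,0]],[1,[-0.025,-0.027,0],[0,0,0]],[1,[-0.025,-0.027,0],[0,0,0]],[1,[-0.025,-0.027,0],[0,0,0]],[1,[-0.025,-0.027,0],[0,0,0]],[1,[-0.025,-0.027,0],[0,0,0]]], squeeze=20)

```text
time_s: 0.93
eef_pos: [323.8, 155.9, 249.9]
ee_rot: [0.0, 0.221, 0.975, 0.0]
force: [1.1, -0.3, -0.4]
grip_width: 0.001
grip_force: 0.0
```

servo_tool(commands=[[1,[-0.025,-0.027,0],[0,0,0]],[1,[-0.025,-0.027,0],[0,0,0]],[1,[-0.025,-0.027,0],[0,0,0]],[1,[-0.025,-0.027,0],[0,0,0]],[1,[-0.025,-0.027,0],[0,0,0]],[1,[-0.025,-0.027,0],[0,0,0]],[1,[-0.025,-0.027,0],[0,0,0]],[1,[-0.025,-0.027,0],[0,0,0]],[1,[-0.016,-0.018,0],[0,0,0]],[1,[0,0,0],[0,0,0]]])

```text
time_s: 1.77
eef_pos: [418.1, -150.4, 249.4]
ee_rot: [-0.0, 0.223, 0.975, -0.0]
force: [-0.1, 0.9, -0.5]
grip_width: -0.003
grip_force: 0.0
```

```bash
cat > d.py <<'E'
from h import *
from scipy.spatial.transform import Rotation as Ro
import sys
s=sense(); p=np.array(s["eef_pos"]); q=np.array(s["ee_rot"]); M=Ro.from_quat(np.r_[q[1:],q[0]]).as_matrix()
print(s["time_s"],p.round(1),q.round(3),"grip",s["grip_width"],"F",s["force"].round(1))
if len(sys.argv)>3: print("tool delta mm",(M.T@(np.array(list(map(float,sys.argv[1:4])))-p)).round(1))
E
python3 d.py 435.5 -227 120
```

```text
1.7667 [ 418.1 -150.4  249.4] [-0.     0.223  0.975 -0.   ] grip -0.0027858106069430025 F [-0.1  0.9 -0.5]
tool delta mm [-49.  -61.3 129.4]
```

servo_tool(commands=[[1,[-0.007,-0.0088,0.019],[0,0,0]],[1,[-0.007,-0.0088,0.019],[0,0,0]],[1,[-0.007,-0.0088,0.019],[0,0,0]],[1,[-0.007,-0.0088,0.019],[0,0,0]],[1,[-0.007,-0.0088,0.019],[0,0,0]],[1,[-0.007,-0.0088,0.019],[0,0,0]],[1,[-0.007,-0.0085,0.015],[0,0,0]],[1,[0,0,0.01],[0,0,0]],[1,[0,0,0],[0,0,0]],[1,[0,0,0],[0,0,0]]])

```text
time_s: 2.6
eef_pos: [435.1, -222.5, 111.1]
ee_rot: [-0.0, 0.221, 0.975, 0.0]
force: [0.7, 0.2, -0.2]
grip_width: 0.006
grip_force: 0.0
```

```bash
python3 - <<'E'
from h import *
a=[]
for n,r in(("top",(slice(205,250),slice(272,332))),("side",(slice(210,285),slice(175,275)))):
    c=capture(n); a.append(cv2.resize(c["pixels"][r][:,:,::-1],(400,300),interpolation=2))
    if n=="side":
        W=cloud(c); 
cv2.imwrite("pics/b.png",np.hstack(a))
# button top height statistics from clean pictures
for n in("top","side"):
    W=cloud(dict(np.load(n+"0.npz"))).reshape(-1,3); k=W[np.hypot(W[:,0]-435.5,W[:,1]+227)<11]; k=k[k[:,2]>45]; print(n,len(k),np.median(k,0).round(1))
    k=W[np.hypot(W[:,0]-586,W[:,1]+292.5)<17]; print(np.median(k,0).round(1))
    k=W[np.hypot(W[:,0]-490,W[:,1]-278)<8]; print(np.median(k,0).round(1))
E
python3 d.py 435.5 -227 70
```

```text
top 29 [ 435.6 -227.6   56.5]
[ 585.4 -293.6   52.9]
[490.1 278.7 117.6]
side 44 [ 435.1 -227.4   57.6]
[ 586.2 -293.1   55. ]
[489.2 279.7 121.5]
2.7 [ 435.5 -222.9  112. ] [ 0.001  0.221  0.975 -0.   ] grip 0.0014474308884377396 F [-0.2  0.5  0.6]
tool delta mm [-1.7 -3.7 42. ]
```

View pics/b.png

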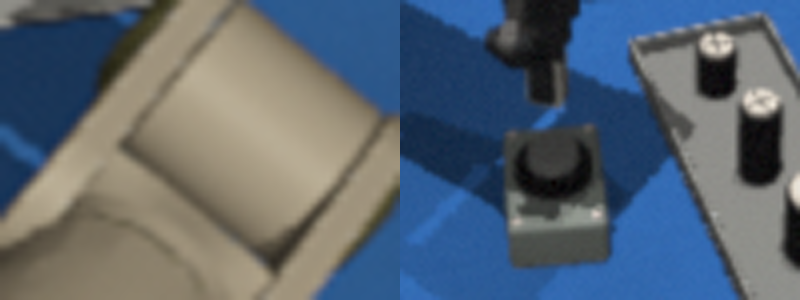

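The side crop shows the shut fingertips directly over the button, about 35 mm up. The top crop is blocked by the arm. I'll go down to just above the button and then step down gently.

servo_tool(commands=[[1,[-0.001,-0.002,0.012],[0,0,0]],[1,[-0.001,-0.002,0.012],[0,0,0]],[1,[0,0,0.008],[0,0,0]],[1,[0,0,0.002],[0,0,0]],[1,[0,0,0.001],[0,0,0]],[1,[0,0,0.001],[0,0,0]],[1,[0,0,0],[0,0,0]],[1,[0,0,0],[0,0,0]]])

```text
time_s: 3.37
eef_pos: [435.6, -227.8, 75.5]
ee_rot: [0.0, 0.222, 0.975, -0.0]
force: [0.9, 0.4, 1.6]
grip_width: -0.001
grip_force: 0.6
```

servo_tool(commands=[[1,[0,0,0.001],[0,0,0]],[1,[0,0,0.001],[0,0,0]],[1,[0,0,0],[0,0,0]]])

```text
time_s: 3.62
eef_pos: [435.6, -227.9, 73.1]
ee_rot: [0.0, 0.222, 0.975, -0.0]
force: [1.0, 1.6, 1.4]
grip_width: 0.002
grip_force: 1.1
```

servo_tool(commands=[[1,[0,0,0.001],[0,0,0]],[1,[0,0,0.001],[0,0,0]],[1,[0,0,0],[0,0,0]]])

```text
time_s: 3.87
eef_pos: [435.5, -227.8, 71.0]
ee_rot: [0.0, 0.222, 0.975, -0.0]
force: [2.0, 1.1, 2.5]
grip_width: -0.002
grip_force: 1.6
```

servo_tool(commands=[[1,[0,0,0.001],[0,0,0]],[1,[0,0,0],[0,0,0]]])

```text
time_s: 4.03
eef_pos: [435.6, -227.9, 70.0]
ee_rot: [0.0, 0.222, 0.975, -0.0]
force: [2.3, 1.1, 4.1]
grip_width: 0.004
grip_force: 1.8
```

servo_tool(commands=[[1,[0,0,0.001],[0,0,0]],[1,[0,0,0],[0,0,0]]])

```text
time_s: 4.2
eef_pos: [435.6, -227.9, 69.7]
ee_rot: [0.0, 0.222, 0.975, -0.0]
force: [1.0, 2.3, 9.8]
grip_width: 0.002
grip_force: 4.9
```

The button bottomed out: the force jumped to 9.8 N with the TCP at 69.7. That also puts the fingertips 19 mm beyond the TCP. Now I'll rise and cross to the bulged can.

servo_tool(commands=[[1,[0,0,-0.005],[0,0,0]],[1,[0,0,-0.012],[0,0,0]],[1,[0,0,-0.025],[0,0,0]],[1,[0,0,-0.03],[0,0,0]],[1,[0,0,-0.03],[0,0,0]],[1,[0.003,0.008,-0.03],[0,0,0]],[1,[0.006,0.016,-0.02],[0,0,0]],[1,[0.0113,0.032,-0.01],[0,0,0]],[1,[0.0113,0.032,0],[0,0,0]],[1,[0.0113,0.032,0],[0,0,0]]])

```text
time_s: 5.03
eef_pos: [448.1, -99.9, 231.3]
ee_rot: [-0.0, 0.222, 0.975, -0.0]
force: [0.9, 0.6, -1.1]
grip_width: 0.001
grip_force: 0.0
```

servo_tool(commands=[[1,[0.0113,0.032,0],[0,0,0]],[1,[0.0113,0.032,0],[0,0,0]],[1,[0.0113,0.032,0],[0,0,0]],[1,[0.0113,0.032,0],[0,0,0]],[1,[0.0113,0.032,0],[0,0,0]],[1,[0.0113,0.032,0],[0,0,0]],[1,[0.0113,0.032,0],[0,0,0]],[1,[0.0113,0.032,0],[0,0,0]],[1,[0.008,0.022,0],[0,0,0]],[1,[0.004,0.011,0],[0,0,0]]])

```text
time_s: 5.87
eef_pos: [480.5, 206.1, 230.4]
ee_rot: [-0.001, 0.22, 0.975, -0.0]
force: [-0.5, 0.4, -0.4]
grip_width: 0.002
grip_force: 0.0
```

servo_tool(commands=[[1,[0,0,0],[0,0,0]],[1,[0,0,0],[0,0,0]]])

```text
time_s: 6.03
eef_pos: [480.8, 203.3, 230.6]
ee_rot: [-0.0, 0.221, 0.975, -0.001]
force: [-0.2, 0.1, 0.2]
grip_width: 0.0
grip_force: 0.0
```

```bash
python3 d.py 490 278.7 170
```

```text
6.0333 [480.8 203.3 230.6] [-0.     0.221  0.975 -0.001] grip 0.00033247138550930995 F [-0.2  0.1  0.2]
tool delta mm [24.2 72.  60.5]
```

servo_tool(commands=[[1,[0.006,0.018,0.005],[0,0,0]],[1,[0.006,0.018,0.01],[0,0,0]],[1,[0.006,0.018,0.015],[0,0,0]],[1,[0.004,0.012,0.015],[0,0,0]],[1,[0.0022,0.006,0.01],[0,0,0]],[1,[0,0,0.0055],[0,0,0]],[1,[0,0,0],[0,0,0]],[1,[0,0,0],[0,0,0]],[1,[0,0,0],[0,0,0]],[1,[0,0,0],[0,0,0]]])

```text
time_s: 6.87
eef_pos: [490.7, 278.7, 171.4]
ee_rot: [0.001, 0.222, 0.975, 0.0]
force: [0.1, -0.0, 0.2]
grip_width: 0.004
grip_force: 0.0
```

```bash
python3 - <<'E'
from h import *
a=[]
c=capture("side"); cv2.imwrite("pics/p.png",cv2.resize(c["pixels"][90:190,160:290][:,:,::-1],(780,600),interpolation=2))
E
python3 d.py 490 278.7 170
```

```text
6.9167 [490.6 278.9 171.3] [0.001 0.222 0.975 0.   ] grip -0.00042381832699260635 F [0.3 0.3 0.2]
tool delta mm [ 0.5 -0.4  1.3]
```

View pics/p.png

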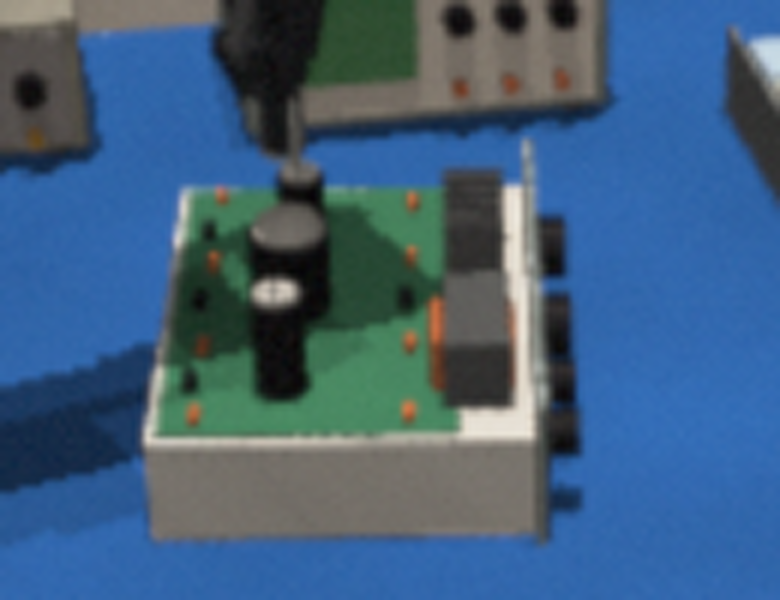

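The fingertips (about (278,155) in the crop) hang just above the dome (about (290,215)) with a clear gap, and nothing is touching. I'll hold here for about 2.8 s.

servo_tool(commands=[[1,[0,0,0.001],[0,0,0]],[1,[0,0,0],[0,0,0]],[1,[0,0,0],[0,0,0]],[1,[0,0,0],[0,0,0]],[1,[0,0,0],[0,0,0]],[1,[0,0,0],[0,0,0]],[1,[0,0,0],[0,0,0]],[1,[0,0,0],[0,0,0]],[1,[0,0,0],[0,0,0]],[1,[0,0,0],[0,0,0]]])

```text
time_s: 7.75
eef_pos: [490.3, 279.3, 169.5]
ee_rot: [-0.0, 0.222, 0.975, 0.0]
force: [-0.0, 0.2, 0.2]
grip_width: 0.001
grip_force: 0.0
```

servo_tool(commands=[[1,[0,0,0],[0,0,0]],[1,[0,0,0],[0,0,0]],[1,[0,0,0],[0,0,0]],[1,[0,0,0],[0,0,0]],[1,[0,0,0],[0,0,0]],[1,[0,0,0],[0,0,0]],[1,[0,0,0],[0,0,0]],[1,[0,0,0],[0,0,0]],[1,[0,0,0],[0,0,0]],[1,[0,0,0],[0,0,0]]])

```text
time_s: 8.58
eef_pos: [490.3, 279.2, 169.5]
ee_rot: [-0.0, 0.222, 0.975, -0.0]
force: [-0.4, -0.6, -0.9]
grip_width: 0.0
grip_force: 0.0
```

servo_tool(commands=[[1,[0,0,0],[0,0,0]],[1,[0,0,0],[0,0,0]],[1,[0,0,0],[0,0,0]],[1,[0,0,0],[0,0,0]],[1,[0,0,0],[0,0,0]],[1,[0,0,0],[0,0,0]],[1,[0,0,0],[0,0,0]],[1,[0,0,0],[0,0,0]],[1,[0,0,0],[0,0,0]],[1,[0,0,0],[0,0,0]]])

```text
time_s: 9.42
eef_pos: [490.3, 279.3, 169.5]
ee_rot: [-0.0, 0.222, 0.975, -0.0]
force: [0.6, -0.5, -0.2]
grip_width: 0.004
grip_force: 0.0
```

servo_tool(commands=[[1,[0,0,0],[0,0,0]],[1,[0,0,0],[0,0,0]],[1,[0,0,0],[0,0,0]],[1,[0,0,0],[0,0,0]]])

```text
time_s: 9.75
eef_pos: [490.3, 279.2, 169.5]
ee_rot: [0.0, 0.222, 0.975, -0.0]
force: [0.0, -0.0, -0.7]
grip_width: -0.001
grip_force: 0.0
```

```bash
python3 d.py 586 -292.8 230
```

```text
9.75 [490.3 279.2 169.5] [ 0.     0.222  0.975 -0.   ] grip -0.0005564562659968519 F [ 0.  -0.  -0.7]
tool delta mm [-333.5 -474.5  -60.5]
```

Next I'll raise straight up and cross to the wide spare, staying well above everything.

servo_tool(commands=[[1,[0,0,-0.012],[0,0,0]],[1,[0,0,-0.025],[0,0,0]],[1,[-0.005,-0.007,-0.02],[0,0,0]],[1,[-0.012,-0.017,-0.005],[0,0,0]],[1,[-0.019,-0.027,0],[0,0,0]],[1,[-0.019,-0.027,0],[0,0,0]],[1,[-0.019,-0.027,0],[0,0,0]],[1,[-0.019,-0.027,0],[0,0,0]],[1,[-0.019,-0.027,0],[0,0,0]],[1,[-0.019,-0.027,0],[0,0,0]]])

```text
time_s: 10.58
eef_pos: [528.1, 53.4, 231.6]
ee_rot: [0.0, 0.221, 0.975, 0.0]
force: [0.9, 0.3, -0.2]
grip_width: -0.0
grip_force: 0.0
```

servo_tool(commands=[[1,[-0.019,-0.027,0],[0,0,0]],[1,[-0.019,-0.027,0],[0,0,0]],[1,[-0.019,-0.027,0],[0,0,0]],[1,[-0.019,-0.027,0],[0,0,0]],[1,[-0.019,-0.027,0],[0,0,0]],[1,[-0.019,-0.027,0],[0,0,0]],[1,[-0.019,-0.027,0],[0,0,0]],[1,[-0.012,-0.017,0],[0,0,0]],[1,[0,0,0],[0,0,0]],[1,[0,0,0],[0,0,0]]])

```text
time_s: 11.42
eef_pos: [569.7, -194.2, 231.1]
ee_rot: [-0.0, 0.222, 0.975, 0.0]
force: [-0.2, 0.3, -0.3]
grip_width: 0.003
grip_force: 0.0
```

```bash
python3 d.py 586 -292.8 103.5
```

```text
11.4167 [ 569.7 -194.2  231.1] [-0.     0.222  0.975  0.   ] grip 0.0034538193138881476 F [-0.2  0.3 -0.3]
tool delta mm [-57.5 -81.8 127.6]
```

servo_tool(commands=[[1,[-0.0115,-0.0164,0],[0,0,0]],[1,[-0.0115,-0.0164,0],[0,0,0]],[1,[-0.0115,-0.0164,0.01],[0,0,0]],[1,[-0.0115,-0.0164,0.015],[0,0,0]],[1,[-0.0115,-0.0162,0.02],[0,0,0]],[1,[0,0,0.02],[0,0,0]],[1,[0,0,0.015],[0,0,0]],[1,[0,0,0.01],[0,0,0]],[1,[0,0,0],[0,0,0]],[1,[0,0,0],[0,0,0]]])

```text
time_s: 12.25
eef_pos: [586.7, -291.3, 142.0]
ee_rot: [0.0, 0.221, 0.975, -0.0]
force: [0.7, 0.4, 0.1]
grip_width: -0.002
grip_force: 0.0
```

```bash
python3 d.py 586 -292.8 103.5
```

```text
12.25 [ 586.7 -291.3  142. ] [ 0.     0.221  0.975 -0.   ] grip -0.00245245476141884 F [0.7 0.4 0.1]
tool delta mm [-0.  -1.6 38.5]
```

servo_tool(commands=[[1,[0,-0.001,0.01],[0,0,0]],[1,[0,0,0.012],[0,0,0]],[1,[0,0,0.01],[0,0,0]],[1,[0,0,0.006],[0,0,0]],[1,[0,0,0],[0,0,0]],[1,[0,0,0],[0,0,0]],[1,[0,0,0],[0,0,0]],[1,[0,0,0],[0,0,0]]])

```text
time_s: 12.92
eef_pos: [586.2, -293.2, 104.1]
ee_rot: [0.0, 0.222, 0.975, -0.0]
force: [0.5, -0.1, -0.5]
grip_width: -0.0
grip_force: 0.0
```

```bash
python3 - <<'E'
from h import *
c=capture("side"); cv2.imwrite("pics/q.png",cv2.resize(c["pixels"][190:290,190:320][:,:,::-1],(780,600),interpolation=2))
W=cloud(c).reshape(-1,3);k=W[(abs(W[:,0]-586)<40)&(abs(W[:,1]+292)<40)&(W[:,2]>40)&(W[:,2]<64)];print(len(k),k.mean(0),(k.max(0)+k.min(0))/2)
E
python3 d.py 586 -292.8 103.5
```

```text
244 [ 584.19621202 -297.07829309   51.9523153 ] [ 585.71723199 -293.50742776   49.41442464]
12.9667 [ 586.1 -293.2  104.1] [ 0.     0.222  0.975 -0.   ] grip 0.00042045132311538136 F [-0.1 -0.2 -0.5]
tool delta mm [0.3 0.3 0.6]
```

View pics/q.png

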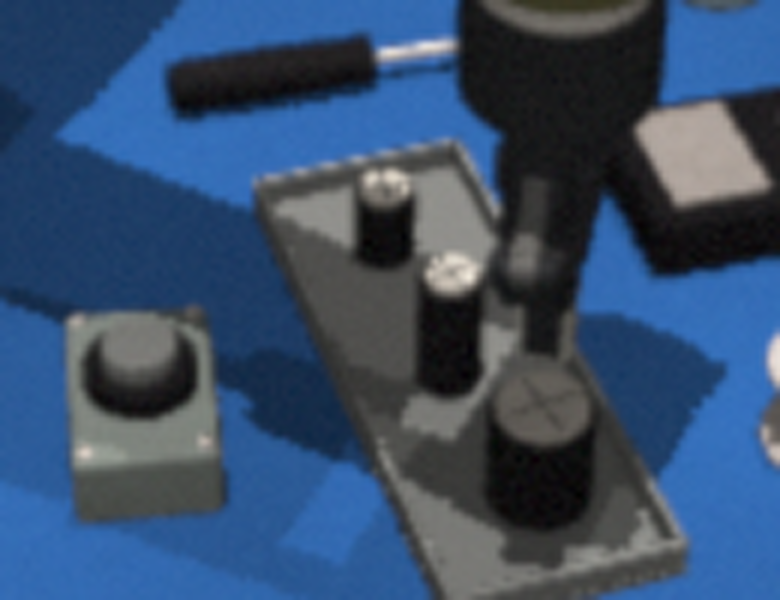

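The fingertips hang clear above the wide spare's cross-marked top (about (545,400) in the crop), touching nothing, and the button has sprung back. I'll hold for more than two seconds and then hand in.

servo_tool(commands=[[1,[0,0,0],[0,0,0]],[1,[0,0,0],[0,0,0]],[1,[0,0,0],[0,0,0]],[1,[0,0,0],[0,0,0]],[1,[0,0,0],[0,0,0]],[1,[0,0,0],[0,0,0]],[1,[0,0,0],[0,0,0]],[1,[0,0,0],[0,0,0]],[1,[0,0,0],[0,0,0]],[1,[0,0,0],[0,0,0]]])

```text
time_s: 13.8
eef_pos: [585.9, -293.0, 103.5]
ee_rot: [0.0, 0.222, 0.975, -0.0]
force: [-0.7, -0.1, -0.7]
grip_width: 0.005
grip_force: 0.0
```

servo_tool(commands=[[1,[0,0,0],[0,0,0]],[1,[0,0,0],[0,0,0]],[1,[0,0,0],[0,0,0]],[1,[0,0,0],[0,0,0]],[1,[0,0,0],[0,0,0]],[1,[0,0,0],[0,0,0]],[1,[0,0,0],[0,0,0]],[1,[0,0,0],[0,0,0]],[1,[0,0,0],[0,0,0]],[1,[0,0,0],[0,0,0]]])

```text
time_s: 14.63
eef_pos: [585.9, -293.0, 103.5]
ee_rot: [-0.0, 0.222, 0.975, -0.0]
force: [0.2, 0.5, 0.1]
grip_width: 0.001
grip_force: 0.0
```

servo_tool(commands=[[1,[0,0,0],[0,0,0]],[1,[0,0,0],[0,0,0]],[1,[0,0,0],[0,0,0]],[1,[0,0,0],[0,0,0]],[1,[0,0,0],[0,0,0]],[1,[0,0,0],[0,0,0]],[1,[0,0,0],[0,0,0]],[1,[0,0,0],[0,0,0]],[1,[0,0,0],[0,0,0]],[1,[0,0,0],[0,0,0]]])

```text
time_s: 15.47
eef_pos: [585.9, -293.0, 103.5]
ee_rot: [0.0, 0.222, 0.975, 0.0]
force: [-0.7, -0.3, -0.1]
grip_width: -0.001
grip_force: 0.0
```

```bash
python3 -c "
from rig import *
print(sense()['eef_pos']); print(finish_job())"
```

```text
[ 585.9204364  -293.02592291  103.49539976]
the job is handed in; nothing more can be done
None
```

I pressed the record button to its stop, held the fingertips about 3 cm above the bulged capacitor for about 2.8 s, and finished about 3 cm above the wide spare, touching nothing; the job was handed in at about 15.5 s.

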